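# Lock out the bench transformer at zero without touching its fine trim

## Task

Make the bench transformer safe before the board is worked on: first switch its output off with the toggle (bat fully over towards the white dot), then gently press the outer coarse ring down and turn it anticlockwise, seen from above, so that its white pointer passes under the yellow bridge, and feel for the narrow lock gate at the red mark, where it must spring fully up. Leave the inner fine knob at its setting, do not force the ring against its stops, and do not shift the transformer or the things lying around; let go of everything at the end.

Things in the scene. Friction and masses are not known exactly. Their poses are not given: they have to be found in the camera images.
- case: Blue steel bench transformer, 9 kg, stands firm, 220 x 300 x 95 mm (x, y, z); grey deck 95 mm above the bench. Origin: centre of its underside; -x is its front (binding posts), z up. On the deck: the dual control's vertical axis at x -5, y -60 mm; the toggle at x -30, y 95 mm; a meter 9 mm high behind the control; a loose tin at the rear left. Nothing else there stands over 12 mm.
- coarse_top (a point): Centre of the top face of the outer (coarse) ring, on the control's vertical axis, 41 mm above the deck when up. Ring: black ribbed barrel, 42 mm diameter, 21 to 41 mm above the deck, on a round skirt of 57 mm diameter with its upper face 21 mm above the deck: fingers closed on the barrel can bear down on the skirt. Turning friction about 0.06 N m.
- coarse_ring: The coarse ring with its skirt and pointer; origin on the axis at deck level when up, x axis along the pointer, z up. A spring holds it up: 5 N starts it down, 1.2 N more per mm; 4.5 mm down (10.5 N) its pointer clears lip and bridge; 6 mm down (12.2 N) its hub meets the deck, a hard stop. Pointer under the lip, it stays down when freed. The inner knob does not go down with it.
- pointer (a point): On the upper side of the ring's white pointer, a round radial pin 4.5 mm thick below the skirt: 36.5 mm from the axis, 11.5 mm above the deck when up. It starts in the open working arc of an aluminium gate ring (lip 7 to 11.5 mm above the deck, radius 31 to 46 mm). Anticlockwise of the arc come the yellow bridge (16 mm wide), the lock gate, then solid lip.
- spindle: Bushing of the dual control: origin on the control's axis at deck level, axes as the case's. The lock gate is a radial slot 8.3 mm wide (pointer free by 0.05 rad either way), red-marked, on the gate ring, which is clamped at an angle that differs from unit to unit: 135 deg anticlockwise (from above) of this x axis, give or take 0.25 rad. Its pose is not reported: see or feel it.
- fine_mark (a point): End of the red line on the inner (fine) knob: 9.5 mm from the control's axis, 59 mm above the deck. The fine knob is grey, 22 mm in diameter, 42 to 59 mm above the deck, turns very easily (0.006 N m) and must keep its setting.
- output (a joint): Output toggle, rad: 0 off (bat leans 0.35 rad to the case's -x, towards the white dot), 0.7 on (leans 0.35 rad to +x, towards the red dot). It is stiff and stays where it is left: about 2 N at the tip moves it. Its axis is the case's y, 6 mm above the deck.
- output_tip (a point): Tip of the toggle's steel bat, 33 mm from its pivot; the bat is about 10 mm thick.
- fuse_tin: Loose flat tin with a red lid on the case's deck, 45 x 60 x 18 mm, origin under its centre. Leave it.
- board: Loose circuit board with a transformer and blue capacitors, 75 x 105 x 40 mm, origin under its centre. Leave it.
- bracket: Loose aluminium angle beside the case's right end, 30 x 60 x 30 mm. Leave it.
- plug: Loose black two-pin plug beside the case's left end, 55 x 34 x 34 mm. Leave it.
- speaker: Loose round speaker, 66 mm in diameter, 22 mm high. Leave it.
- spool: Loose orange spool, 56 mm in diameter, 41 mm high. Leave it.
- driver: Loose screwdriver with a yellow handle, 170 mm long. Leave it.

How it is judged:
By the outcome, as a careful person would: the job done as asked, in the order asked, and still so for the second after the job is handed in, with the robot touching nothing.
It also fails if it takes over 66 s, if anything falls off the work surface, if the arm or the gripper's body presses on something with over 40 N, if the wrist force passes 120 N, or if a joint passes its speed limit or range.

## Robot

A 7-joint arm with a two-finger parallel gripper is mounted at the origin on the work surface. World frame = base frame: x ahead of the robot, y to its left, z up, the work surface at z = 0. Lengths are in m, angles in rad, forces in N, time in s.
With the tool pointing down it reaches from about 0.35 to 0.9 m from the base axis. Payload 7.2 kg.
Tool frame: the origin (TCP) lies at the very end of the fingers, on their centre line; the grasp point (between the pads) lies 19 mm behind it; z points along the fingers, y is the direction in which the jaws open and shut (so a half turn about z gives the same grasp; the last joint's range is limited). The gripper opens to 85 mm and grips with 20 to 120 N. Pads are 22 mm wide; open, the fingers measure 114 mm over their backs; the gripper's body (76 mm by 85 mm) begins 54 mm behind the grasp point. The pads swing forward as they close: fully open they stand 13 mm farther back than shut.
Start: joints at [1.246, 0.411, -0.013, 1.596, 0.006, 1.134, -0.082], TCP at [0.159, -0.605, 0.231] pointing down, gripper open.
Joint ranges: [-2.95, 2.95], [-0.29, 1.99], [-1.47, 1.44], [0.14, 2.54], [-1.03, 4.17], [0.13, 1.85], [-2.86, 2.86]. Speed limits (rad/s): [2.39, 2.39, 3.01, 3.01, 3.14, 3.14, 3.14].

## Interface

Orientations are given as a unit quaternion [w, x, y, z].
In Python, from station import monitor, eyes, workorder gives the robot as it stands.
- The arm moves only by the tool carry_out, never from a script. Its argument "targets" is text: rows parted by semicolons, each of 7 numbers parted by spaces: the closure, from -1 (fully open) to 1 (shut), so that 0 is half open, then the shift along the world's x, y, z in m, then the turn, a rotation vector about the world's x, y, z in rad. A call has 1 to 5 rows; each row shifts and turns the commanded pose from where the row before left it; what a row does not reach is not made up. A row lasts 1/10 s, in which the tool goes at most 50 mm and 8.59 degrees, less where a joint would pass 70% of its speed; a pose out of reach is approached as far as the arm can. A call with a gripper value outside its range is refused whole. The fingers move at their own pace and stop on an object; "newtons" is the grip in N (left out, the last holds). Time passes only in rows, so rows that do not move let the fingers close. It gives the time, the measured TCP pose, the force and the opening at its end, in the units of the state.
- monitor.sense(): the state, without advancing time (a new reading comes with each control period).
- eyes.capture(name): name is "side" or "top" or "wrist"; returns the picture (420x560x3 uint8, red, green, blue); there is no depth.
- eyes.get_calibration(name): a dict with "K" (3x3 intrinsics, pixels), "pose" (4x4, takes a point from camera to world coordinates). Camera axes: x right, y up, looking along -z (the intrinsics and any distortion apply to the point x, -y, -z); pixel columns grow to the right and rows downward; lengths in m; the calibration is good to about 2 mm. A picture is of the moment at which its call begins: read the wrist's pose just before it. get_calibration takes no time and is no camera call; for the wrist camera it gives the pose at the moment of the call.
- workorder.hand_in(): hands the job in, once; it reports no verdict.
The state is a dict: "clock": time; "joint_pos": joint angles; "qd": joint speeds; "joint_torque": joint torques, N m; "tcp_pos": TCP position; "tool_rot": TCP orientation; "wrist_force": force on the tool from outside, world axes, zero at the start; "moment": the same for the moment, N m; "gripper_width": finger opening in m.
Only numpy, scipy, OpenCV 4.12 (cv2) and the standard library are available. Lean on these libraries where they do the work, as an engineer would, in place of code of your own. Each camera call takes 0.05 s, during which the arm holds its last target.

## Working session

There is one attempt and no reset: what is moved stays moved. The work goes in short steps, Python scripts to look and compute and a tool call to move; the robot and the scene stay as the last step left them, time stands still between calls to the robot, and variables do not carry over. Pictures are saved under pics/ and viewed, and the job is handed in when it is done.

Besides the shell and the picture viewer there is one more tool, called as name(argument=value, ...) on one line, values as JSON. carry_out: Moves the arm, as the interface text tells. Its arguments: {"type":"object","properties":{"targets":{"type":"string"},"newtons":{"type":"number"}},"required":["targets"]}

```bash
ls; mkdir -p pics; python3 - <<'E'
from station import monitor, eyes, workorder
import cv2,numpy as np
s=monitor.sense();print({k:np.round(v,3).tolist() for k,v in s.items()})
for n in ["side","top","wrist"]:
    c=eyes.get_calibration(n);print(n,np.round(c["K"],1).tolist(),np.round(c["pose"],3).tolist(),[k for k in c])
    im=eyes.capture(n);cv2.imwrite(f"pics/{n}0.png",im[:,:,::-1])
E
```

```text
pics
{'clock': 0.0, 'joint_pos': [1.246, 0.412, -0.013, 1.597, 0.006, 1.134, -0.082], 'qd': [-0.001, 0.0, -0.001, -0.0, 0.001, 0.001, -0.002], 'joint_torque': [-0.0, -60.062, 0.682, -29.941, 0.014, 0.011, 0.0], 'tcp_pos': [0.159, -0.604, 0.23], 'tool_rot': [-0.001, 0.992, 0.128, -0.0], 'wrist_force': [-0.466, 0.095, 0.28], 'moment': [-0.019, 0.006, 0.01], 'gripper_width': 0.086}
side [[442.3, 0.0, 283.0], [0.0, 442.3, 214.6], [0.0, 0.0, 1.0]] [[-0.756, 0.471, -0.454, -0.157], [-0.655, -0.554, 0.514, 0.701], [-0.009, 0.686, 0.727, 1.129], [0.0, 0.0, 0.0, 1.0]] ['K', 'pose']
top [[389.1, 0.0, 284.6], [0.0, 389.1, 207.9], [0.0, 0.0, 1.0]] [[0.012, 0.985, -0.175, 0.336], [-1.0, 0.011, -0.003, 0.004], [-0.001, 0.175, 0.985, 1.072], [0.0, 0.0, 0.0, 1.0]] ['K', 'pose']
wrist [[295.1, 0.0, 276.6], [0.0, 295.1, 208.3], [0.0, 0.0, 1.0]] [[0.254, 0.916, 0.31, 0.238], [-0.967, 0.242, 0.079, -0.585], [-0.003, -0.32, 0.947, 0.373], [0.0, 0.0, 0.0, 1.0]] ['K', 'pose']
```

View pics/side0.png

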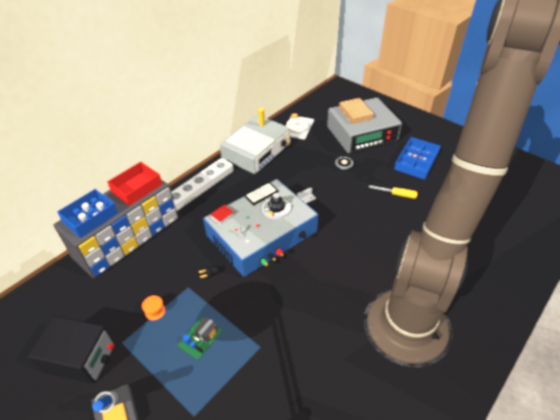

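View pics/top0.png

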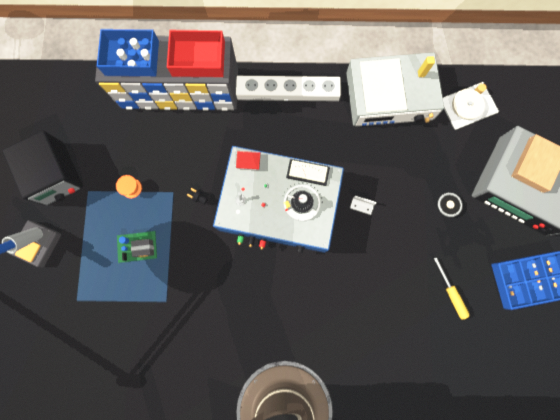

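View pics/wrist0.png

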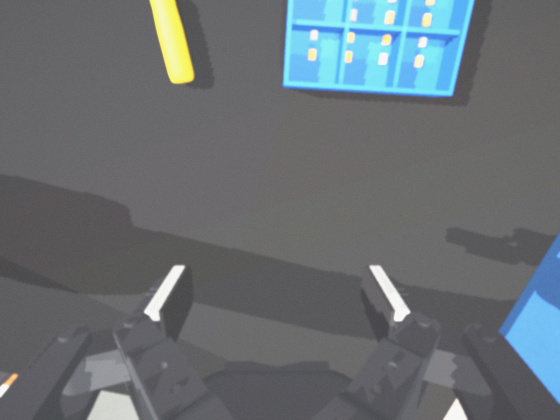

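The top view shows the case at about (215–343, 147–250), the control at (302, 201) and the toggle near (248, 198). I'll zoom in and measure.

```bash
cat > h.py <<'E'
from station import monitor, eyes, workorder
import cv2,numpy as np
def ray(n,u,v,z,c=None):
    c=c or eyes.get_calibration(n);K=np.array(c["K"]);P=np.array(c["pose"])
    d=np.array([(u-K[0,2])/K[0,0],-(v-K[1,2])/K[1,1],-1.]);d=P[:3,:3]@d;o=P[:3,3]
    return o+d*(z-o[2])/d[2]
def proj(n,p,c=None):
    c=c or eyes.get_calibration(n);K=np.array(c["K"]);P=np.array(c["pose"])
    q=P[:3,:3].T@(np.array(p)-P[:3,3]);return np.array([K[0,2]+K[0,0]*q[0]/-q[2],K[1,2]-K[1,1]*q[1]/-q[2]])
def zoom(src,out,x0,y0,x1,y1,f):
    im=cv2.imread(src)[y0:y1,x0:x1];cv2.imwrite(out,cv2.resize(im,None,fx=f,fy=f,interpolation=cv2.INTER_CUBIC))
def snap(n,out):
    im=eyes.capture(n);cv2.imwrite(out,im[:,:,::-1]);return im
def st():
    s=monitor.sense();print({k:np.round(s[k],4).tolist() for k in ("clock","tcp_pos","tool_rot","wrist_force","moment","gripper_width","joint_pos")});return s
E
python3 - <<'E'
from h import *
zoom("pics/top0.png","pics/topz.png",205,140,350,260,5)
zoom("pics/side0.png","pics/sidez.png",190,170,330,290,5)
E
```

```text
(no output)
```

View pics/topz.png

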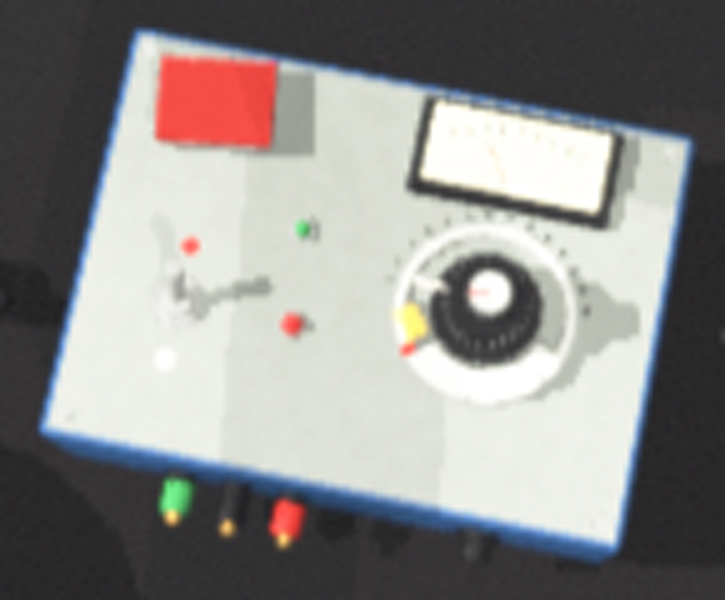

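View pics/sidez.png

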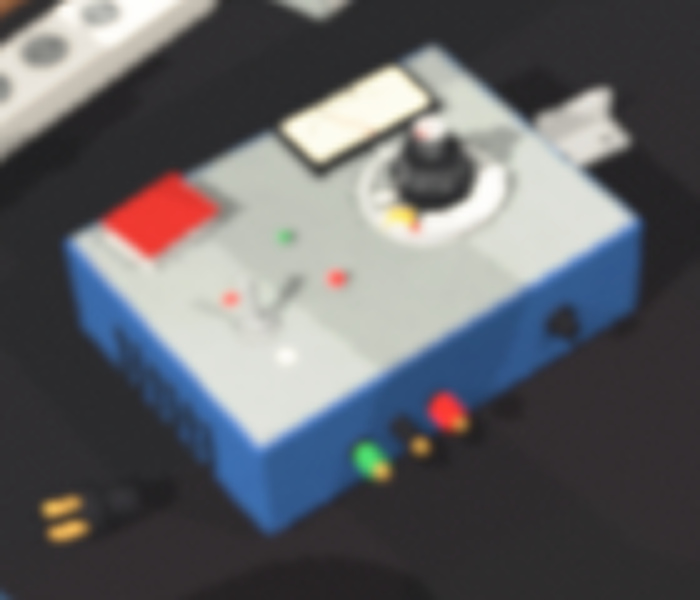

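```bash
python3 - <<'E'
from h import *
c=eyes.get_calibration("top")
Z=lambda x,y:(205+(x+.5)/5-.5,140+(y+.5)/5-.5)
loc={"BL":(.11,.15),"BR":(.11,-.15),"FL":(-.11,.15),"FR":(-.11,-.15)}
px={"BL":(137,32),"BR":(691,140),"FL":(42,430),"FR":(616,543)}
A=[];B=[]
for k in px:
    p=ray("top",*Z(*px[k]),.095,c);A.append(loc[k]);B.append(p[:2]);print(k,p.round(4))
A=np.array(A);B=np.array(B);a=A-A.mean(0);b=B-B.mean(0)
th=np.arctan2((a[:,0]*b[:,1]-a[:,1]*b[:,0]).sum(),(a*b).sum());R=np.array([[np.cos(th),-np.sin(th)],[np.sin(th),np.cos(th)]])
t=B.mean(0)-R@A.mean(0);print("case",t,th,np.abs(B-(A@R.T+t)).max())
ax=R@[-.005,-.06]+t;print("axis",ax,"toggle",R@[-.03,.095]+t)
for nm,x,y,z in [("pointer",425,282,.1065),("bridge",410,322,.108),("red",406,350,.1065),("fine",490,292,.154),("barreltop",486,300,.136),("ringcenter",486,312,.1065)]:
    p=ray("top",*Z(x,y),z,c)[:2];d=R.T@(p-ax);print(nm,p.round(4),np.hypot(*d).round(4),np.degrees(np.arctan2(d[1],d[0])).round(1))
E
```

```text
BL [0.6733 0.1473 0.095 ]
BR [ 0.6179 -0.1426  0.095 ]
FL [0.4624 0.188  0.095 ]
FR [ 0.4086 -0.102   0.095 ]
case [0.54056879 0.02269576] -0.18777088579456688 0.004137386862731907
axis [ 0.52445651 -0.03531626] toggle [0.5288297  0.12162601]
pointer [ 0.5386 -0.005 ] 0.0335 75.7
bridge [0.5176 0.0024] 0.0383 111.0
red [0.5035 0.0043] 0.0448 128.6
fine [ 0.5241 -0.0359] 0.0006 -112.0
barreltop [ 0.5238 -0.0347] 0.0009 148.7
ringcenter [ 0.5235 -0.036 ] 0.0012 -136.0
```

The deck fit gives a case yaw of about −0.188, the control axis at about (0.524, −0.035) and the toggle pivot at (0.529, 0.122). I'll move above the toggle, shutting the fingers on the way.

carry_out(targets="1 0.02 0.036 0.004 0 0 -0.045;1 0.02 0.036 0.004 0 0 -0.045;1 0.02 0.036 0.004 0 0 -0.045;1 0.02 0.036 0.004 0 0 -0.045;1 0.02 0.036 0.004 0 0 -0.045", newtons=30)

```text
clock: 0.65
tcp_pos: [0.2592, -0.4228, 0.2513]
tool_rot: [-0.0, 1.0, 0.015, -0.0]
wrist_force: [0.7, 0.7, 0.3]
gripper_width: 0.0121
```

carry_out(targets="1 0.02 0.036 0 0 0 -0.045;1 0.02 0.036 0 0 0 -0.045;1 0.02 0.036 0 0 0 -0.045;1 0.02 0.036 0 0 0 -0.045;1 0.02 0.036 0 0 0 -0.04")

```text
clock: 1.15
tcp_pos: [0.3591, -0.2429, 0.2514]
tool_rot: [0.0, 0.995, -0.095, 0.0]
wrist_force: [1.6, -0.3, -0.9]
gripper_width: -0.0002
```

carry_out(targets="1 0.02 0.036 0 0 0 0;1 0.02 0.036 0 0 0 0;1 0.02 0.036 0 0 0 0;1 0.02 0.036 0 0 0 0;1 0.02 0.036 0 0 0 0")

```text
clock: 1.65
tcp_pos: [0.4592, -0.063, 0.2514]
tool_rot: [0.0, 0.996, -0.094, 0.0]
wrist_force: [0.0, -1.1, 0.1]
gripper_width: -0.0002
```

carry_out(targets="1 0.02 0.036 0 0 0 0;1 0.02 0.036 0 0 0 0;1 0.02 0.036 0 0 0 0;1 0.02 0.036 0 0 0 0;1 0.02 0.036 0 0 0 0")

```text
clock: 2.15
tcp_pos: [0.5593, 0.1168, 0.251]
tool_rot: [0.0, 0.996, -0.094, -0.0]
wrist_force: [1.3, -0.2, -0.4]
gripper_width: 0.0002
```

```bash
python3 - <<'E'
from h import *
st();np.save("c1.npy",eyes.get_calibration("wrist")["pose"]);snap("wrist","pics/w1.png");st()
E
```

```text
{'clock': 2.15, 'tcp_pos': [0.5593, 0.1168, 0.251], 'tool_rot': [0.0001, 0.9956, -0.0941, -0.0001], 'wrist_force': [1.2617, -0.2361, -0.405], 'moment': [-0.0115, -0.0779, -0.0481], 'gripper_width': 0.0002, 'joint_pos': [0.1068, 0.3519, -0.5152, 1.6776, 0.1863, 1.1616, -2.2161]}
{'clock': 2.2, 'tcp_pos': [0.5609, 0.1242, 0.2511], 'tool_rot': [-0.0026, 0.9958, -0.0912, 0.0004], 'wrist_force': [2.4941, 4.7149, 1.9628], 'moment': [0.3666, -0.1884, 0.0274], 'gripper_width': -0.0002, 'joint_pos': [0.1006, 0.3568, -0.5205, 1.672, 0.186, 1.16, -2.2202]}
```

View pics/w1.png

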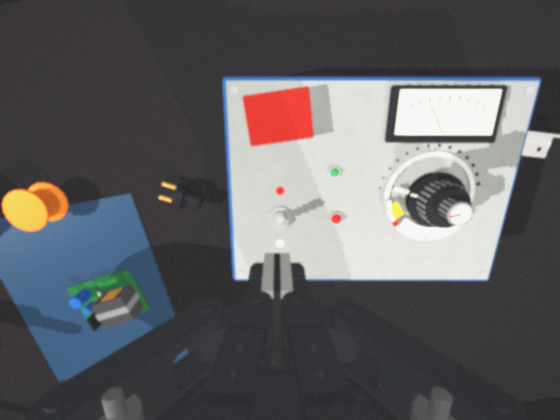

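```bash
python3 - <<'E'
from h import *
zoom("pics/w1.png","pics/w1z.png",375,140,495,250,6)
zoom("pics/w1.png","pics/w1t.png",220,150,350,290,4)
E
```

```text
(no output)
```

View pics/w1z.png

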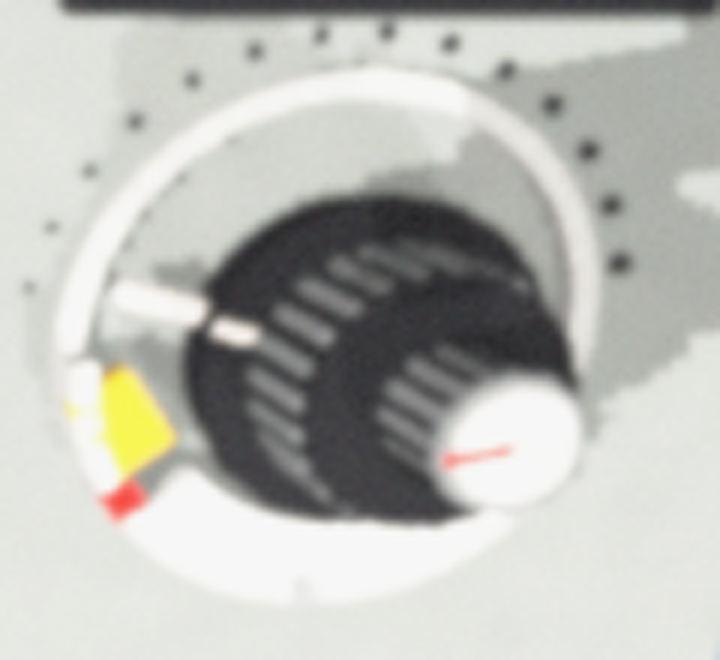

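View pics/w1t.png

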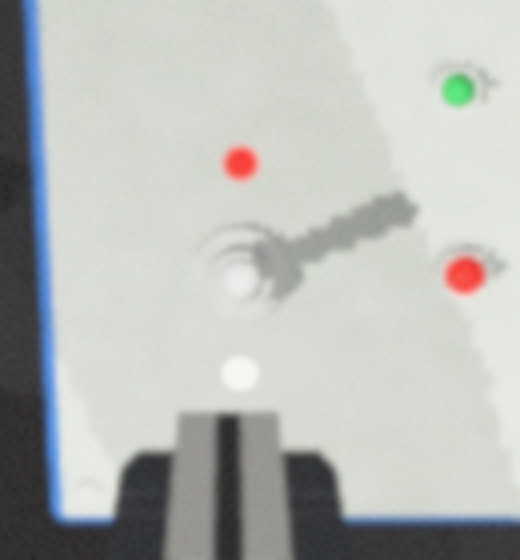

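```bash
python3 - <<'E'
from h import *
c={"K":eyes.get_calibration("wrist")["K"],"pose":np.load("c1.npy")}
Z=lambda x,y:(375+(x+.5)/6-.5,140+(y+.5)/6-.5)
T=lambda x,y:(220+(x+.5)/4-.5,150+(y+.5)/4-.5)
rp=np.array([ray("wrist",*Z(*q),.1065,c)[:2] for q in [(55,370),(300,605),(180,575),(602,290),(370,65),(200,120),(520,140),(420,590)]])
A=np.c_[2*rp,np.ones(len(rp))];s=np.linalg.lstsq(A,(rp**2).sum(1),rcond=None)[0];ctr=s[:2];print("ctr",ctr,np.sqrt(s[2]+ctr@ctr),(np.hypot(*(rp-ctr).T)).round(4))
th=-.1878
def a(nm,q,z,f=Z):
    p=ray("wrist",*f(*q),z,c)[:2];d=p-ctr;print(nm,p.round(4),np.hypot(*d).round(4),np.degrees(np.arctan2(d[1],d[0])-th).round(1))
a("ptr end",(115,290),.1065);a("ptr in",(205,315),.1065);a("bridge top L",(108,372),.108);a("bridge top R",(178,438),.108);a("bridge bot",(122,475),.108);a("red",(124,500),.1065);a("lip gate inner",(185,468),.1065);a("red outer",(118,520),.1065)
a("fine end",(447,462),.154);a("fine ctr",(510,450),.154)
a("red dot",(240,163),.095,T);a("white dot",(240,373),.095,T);a("tip",(238,280),.132,T)
for q in [(222,78),(541,80),(234,280),(488,280)]:print(ray("wrist",*q,.095,c).round(4))
E
```

```text
ctr [ 0.52588152 -0.0361031 ] 0.046703815253044165 [0.0457 0.0466 0.045  0.0456 0.0485 0.0481 0.0444 0.0496]
ptr end [ 0.5439 -0.0016] 0.0389 73.1
ptr in [ 0.5367 -0.0162] 0.0227 72.2
bridge top L [0.5303 0.001 ] 0.0373 94.0
bridge top R [ 0.5161 -0.01  ] 0.0278 121.3
bridge bot [ 5.111e-01 -2.000e-04] 0.0388 123.1
red [ 0.5057 -0.0008] 0.0407 130.5
lip gate inner [ 0.5097 -0.0115] 0.0294 134.1
red outer [5.021e-01 5.000e-04] 0.0436 133.8
fine end [ 0.5251 -0.0303] 0.0059 107.9
fine ctr [ 0.5253 -0.0392] 0.0031 -89.4
red dot [0.5597 0.1118] 0.1517 87.9
white dot [0.5004 0.1229] 0.1611 109.9
tip [0.5416 0.116 ] 0.1529 94.9
[0.676  0.1445 0.095 ]
[ 0.6187 -0.1467  0.095 ]
[0.4636 0.1839 0.095 ]
[ 0.4084 -0.1064  0.095 ]
```

Pointer is at about 73°, bridge about 95–122° and the gate about 130° in the case frame. The toggle tip is at (0.5416, 0.116). Now I'll descend behind the bat.

carry_out(targets="1 0.012 -0.008 0 0 0 0;1 0 0 0 0 0 0;1 0 0 -0.03 0 0 0;1 0 0 -0.03 0 0 0;1 0 0 0 0 0 0")

```text
clock: 2.7
tcp_pos: [0.5681, 0.105, 0.1877]
tool_rot: [0.001, 0.995, -0.095, -0.003]
wrist_force: [-0.2, -0.5, 0.3]
gripper_width: -0.0
```

```bash
python3 - <<'E'
from h import *
st();snap("wrist","pics/w2.png")
E
```

```text
{'clock': 2.7, 'tcp_pos': [0.5681, 0.105, 0.1877], 'tool_rot': [0.0014, 0.9955, -0.095, -0.0033], 'wrist_force': [-0.2299, -0.516, 0.32], 'moment': [-0.0463, 0.0167, -0.009], 'gripper_width': -0.0, 'joint_pos': [0.1062, 0.4239, -0.4939, 1.7335, 0.2266, 1.0483, -2.2271]}
```

View pics/w2.png

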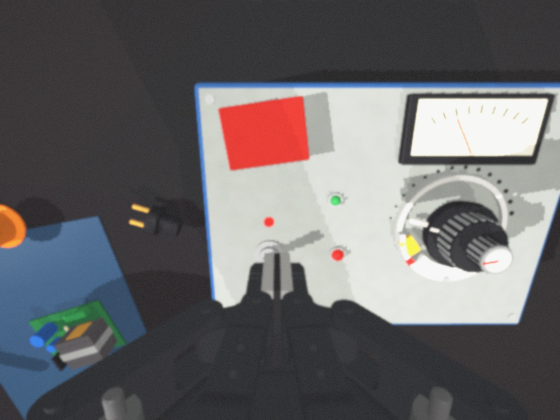

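carry_out(targets="1 0 0.005 -0.02 0 0 0;1 0 0 -0.02 0 0 0;1 0 0 -0.02 0 0 0;1 0 0 -0.012 0 0 0;1 0 0 0 0 0 0")

```text
clock: 3.25
tcp_pos: [0.5705, 0.1119, 0.1191]
tool_rot: [0.0, 0.996, -0.094, -0.001]
wrist_force: [-0.1, -0.3, 0.3]
gripper_width: -0.0
```

carry_out(targets="1 -0.007 0.0013 0 0 0 0;1 -0.007 0.0013 0 0 0 0;1 -0.005 0.001 0 0 0 0;1 -0.005 0.001 0 0 0 0")

```text
clock: 3.65
tcp_pos: [0.5475, 0.1172, 0.1206]
tool_rot: [-0.0, 0.996, -0.094, 0.002]
wrist_force: [3.0, -1.2, 2.3]
gripper_width: -0.0001
```

carry_out(targets="1 -0.004 0.0008 0 0 0 0;1 -0.003 0.0006 0 0 0 0;1 0 0 0 0 0 0")

```text
clock: 3.95
tcp_pos: [0.5395, 0.1187, 0.1196]
tool_rot: [-0.0, 0.996, -0.094, 0.0]
wrist_force: [2.3, -1.0, 2.3]
gripper_width: 0.0
```

carry_out(targets="1 -0.002 0.0004 0 0 0 0;1 0 0 0 0 0 0")

```text
clock: 4.15
tcp_pos: [0.5381, 0.1189, 0.1194]
tool_rot: [-0.0, 0.996, -0.094, 0.0]
wrist_force: [3.7, -0.9, 2.9]
gripper_width: 0.0004
```

carry_out(targets="1 -0.0015 0.0003 0 0 0 0;1 0 0 0 0 0 0")

```text
clock: 4.35
tcp_pos: [0.5378, 0.1189, 0.1196]
tool_rot: [-0.0, 0.996, -0.094, 0.001]
wrist_force: [7.1, -2.5, 1.3]
gripper_width: 0.0001
```

carry_out(targets="1 -0.0015 0.0003 0 0 0 0;1 0 0 0 0 0 0")

```text
clock: 4.55
tcp_pos: [0.5375, 0.119, 0.1198]
tool_rot: [-0.001, 0.996, -0.094, 0.003]
wrist_force: [12.0, -3.3, -1.1]
gripper_width: 0.0002
```

Force rose to 12 N with no more travel, so the toggle is at its stop. I'll back off, lift and check it.

carry_out(targets="1 0.01 -0.002 0 0 0 0;1 0.012 -0.002 0.01 0 0 0;1 0 0 0.04 0 0 0;1 0 0 0.04 0 0 0.1;1 0 -0.02 0.02 0 0 0.12")

```text
clock: 5.05
tcp_pos: [0.5564, 0.0991, 0.2318]
tool_rot: [-0.001, 1.0, 0.02, 0.0]
wrist_force: [0.3, 0.4, 0.1]
gripper_width: -0.0004
```

carry_out(targets="-0.5 -0.006 -0.026 0.01 0 0 0.14;-0.5 -0.006 -0.026 0 0 0 0.14;-0.5 -0.007 -0.026 0 0 0 0.14;-0.5 -0.007 -0.026 0 0 0 0.14;-0.5 -0.007 -0.028 0 0 0 0.14")

```text
clock: 5.55
tcp_pos: [0.5223, -0.037, 0.2384]
tool_rot: [-0.001, 0.933, 0.361, -0.001]
wrist_force: [0.3, 1.0, -0.4]
gripper_width: 0.064
```

carry_out(targets="-0.5 0 0 0 0 0 0.14;-0.5 0 0 0 0 0 0.14;-0.5 0 0 0 0 0 0.074;-0.5 0 0 0 0 0 0;-0.5 0 0 0 0 0 0")

```text
clock: 6.05
tcp_pos: [0.5231, -0.0364, 0.2387]
tool_rot: [-0.001, 0.857, 0.516, -0.001]
wrist_force: [0.3, 0.7, 0.5]
gripper_width: 0.0639
```

```bash
python3 - <<'E'
from h import *
st();np.save("c3.npy",eyes.get_calibration("wrist")["pose"]);snap("wrist","pics/w3.png");snap("top","pics/t3.png");zoom("pics/t3.png","pics/t3z.png",205,140,350,260,5)
E
```

```text
{'clock': 6.05, 'tcp_pos': [0.5231, -0.0364, 0.2387], 'tool_rot': [-0.0008, 0.8568, 0.5157, -0.0007], 'wrist_force': [0.2838, 0.7273, 0.4592], 'moment': [0.0305, 0.0146, 0.0275], 'gripper_width': 0.0639, 'joint_pos': [0.5641, 0.3187, -0.7245, 1.7915, 0.2318, 1.1205, -0.7249]}
```

View pics/w3.png

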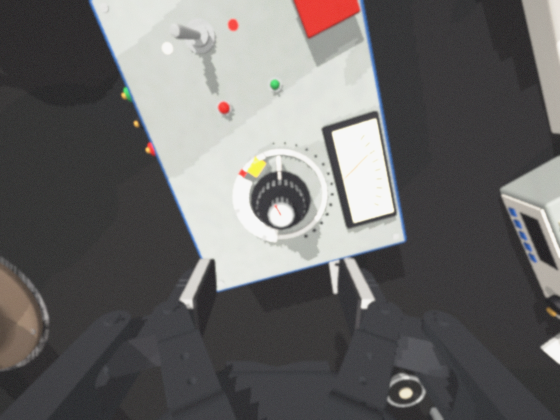

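View pics/t3z.png

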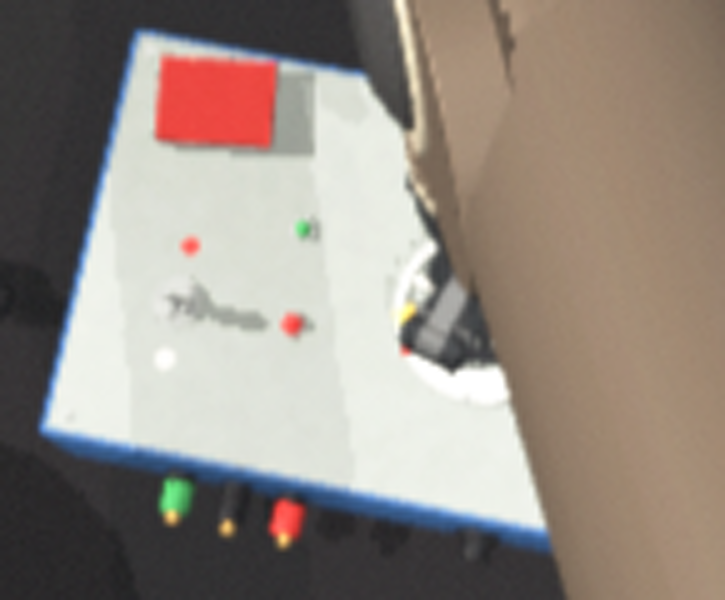

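The bat now leans to the white dot, with its tip at (174, 32). The control is centred at about (280, 205). I'll refine the axis and the angles here.

```bash
python3 - <<'E'
from h import *
zoom("pics/w3.png","pics/w3z.png",220,140,340,250,6)
c={"K":eyes.get_calibration("wrist")["K"],"pose":np.load("c3.npy")}
for n,q,z in [("fine top",(281,215),.154)]:print(n,ray("wrist",*q,z,c).round(4))
E
```

```text
fine top [ 0.5259 -0.0398  0.154 ]
```

View pics/w3z.png

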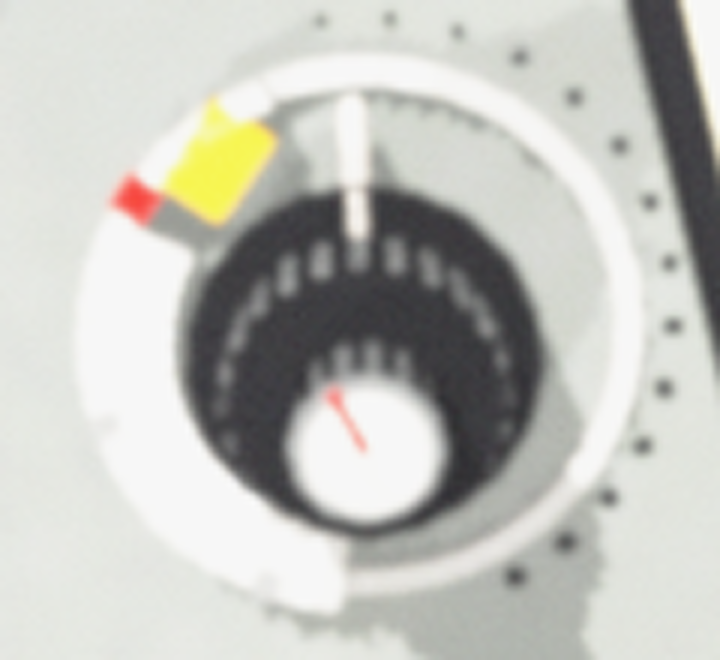

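```bash
python3 - <<'E'
from h import *
c={"K":eyes.get_calibration("wrist")["K"],"pose":np.load("c3.npy")}
Z=lambda x,y:(220+(x+.5)/6-.5,140+(y+.5)/6-.5)
rp=np.array([ray("wrist",*Z(*q),.1065,c)[:2] for q in [(73,330),(645,310),(370,50),(335,615),(110,480),(590,470),(170,140),(540,125)]])
A=np.c_[2*rp,np.ones(len(rp))];s=np.linalg.lstsq(A,(rp**2).sum(1),rcond=None)[0];ctr=s[:2];print("ctr",ctr,np.sqrt(s[2]+ctr@ctr),np.hypot(*(rp-ctr).T).round(4))
fp=np.array([ray("wrist",*Z(*q),.154,c)[:2] for q in [(285,448),(448,448),(366,375),(366,524)]]);print("fine",fp.mean(0))
def a(nm,q,z):
    p=ray("wrist",*Z(*q),z,c)[:2]
    print(nm,[(np.hypot(*d).round(4),np.degrees(np.arctan2(d[1],d[0])).round(1)) for d in (p-ctr,p-[.525,-.038])])
a("ptr end",(350,110),.1065);a("ptr in",(356,180),.104);a("br start",(272,120),.1085);a("br end",(190,205),.1085);a("red",(137,200),.1065);a("gate in",(197,235),.1065);a("lip edge",(160,228),.1065);a("lip edge in",(192,246),.1065)
a("fine end",(333,398),.154)
E
```

```text
ctr [ 0.5248128  -0.03855715] 0.04615691244666736 [0.0457 0.0469 0.0478 0.0474 0.0466 0.0441 0.0446 0.0461]
fine [ 0.52584608 -0.03927176]
ptr end [(np.float64(0.0386), np.float64(63.5)), (np.float64(0.038), np.float64(63.4))]
ptr in [(np.float64(0.0271), np.float64(62.1)), (np.float64(0.0265), np.float64(61.9))]
br start [(np.float64(0.0395), np.float64(81.3)), (np.float64(0.0389), np.float64(81.4))]
br end [(np.float64(0.0354), np.float64(109.3)), (np.float64(0.0349), np.float64(109.9))]
red [(np.float64(0.0422), np.float64(116.8)), (np.float64(0.0418), np.float64(117.4))]
gate in [(np.float64(0.0314), np.float64(115.4)), (np.float64(0.031), np.float64(116.1))]
lip edge [(np.float64(0.0368), np.float64(119.4)), (np.float64(0.0364), np.float64(120.1))]
lip edge in [(np.float64(0.0311), np.float64(118.9)), (np.float64(0.0307), np.float64(119.7))]
fine end [(np.float64(0.0079), np.float64(86.5)), (np.float64(0.0073), np.float64(87.7))]
```

Pointer is at 63° and the gate at about 113–116° in world angles, so the turn is about 52°. The tool's x axis is in line with the pointer. Descending round the barrel.

carry_out(targets="-0.5 0.0015 -0.0015 -0.03 0 0 0;-0.5 0 0 -0.03 0 0 0;-0.5 0 0 -0.025 0 0 0;-0.5 0 0 -0.02 0 0 0;-0.5 0 0 0 0 0 0")

```text
clock: 6.65
tcp_pos: [0.5233, -0.0379, 0.1318]
tool_rot: [-0.002, 0.856, 0.516, -0.002]
wrist_force: [-1.4, -0.6, 0.1]
gripper_width: 0.064
```

```bash
python3 - <<'E'
from h import *
st();snap("wrist","pics/w4.png")
E
```

```text
{'clock': 6.65, 'tcp_pos': [0.5233, -0.0379, 0.1318], 'tool_rot': [-0.0015, 0.8564, 0.5164, -0.002], 'wrist_force': [-1.3937, -0.5772, 0.059], 'moment': [0.0094, -0.0315, -0.0001], 'gripper_width': 0.064, 'joint_pos': [0.5079, 0.444, -0.673, 1.9079, 0.3439, 0.9122, -0.8187]}
```

View pics/w4.png

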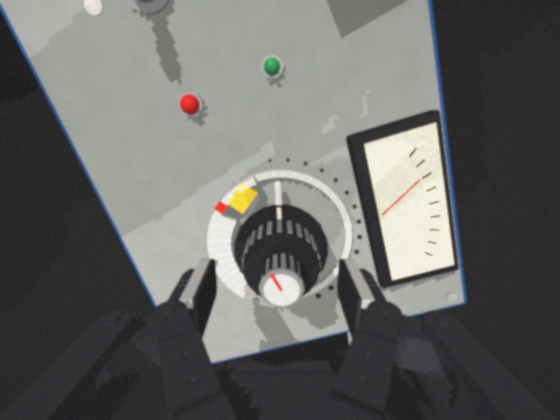

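Knob centre is at column 281 and the jaw midpoint at about 277, so I'll shift about 1.7 mm right and lower.

carry_out(targets="-0.5 0.0016 -0.0009 -0.006 0 0 0;-0.5 0 0 -0.006 0 0 0;-0.5 0 0 0 0 0 0;-0.5 0 0 0 0 0 0")

```text
clock: 7.1
tcp_pos: [0.527, -0.0389, 0.1226]
tool_rot: [0.0, 0.856, 0.517, 0.0]
wrist_force: [0.7, -0.8, 0.3]
gripper_width: 0.0643
```

carry_out(targets="-0.1 0 0 0 0 0 0;0.1 0 0 0 0 0 0;0.2 0 0 0 0 0 0;0.2 0 0 0 0 0 0", newtons=25)

```text
clock: 7.5
tcp_pos: [0.5263, -0.0385, 0.1226]
tool_rot: [-0.0, 0.856, 0.517, -0.0]
wrist_force: [-4.8, 1.8, 4.8]
gripper_width: 0.0407
```

```bash
python3 - <<'E'
from h import *
st();snap("wrist","pics/w5.png")
E
```

```text
{'clock': 7.5, 'tcp_pos': [0.5263, -0.0385, 0.1226], 'tool_rot': [-0.0002, 0.8561, 0.5168, -0.0003], 'wrist_force': [-4.822, 1.8286, 4.8444], 'moment': [0.2597, 0.7924, -0.0347], 'gripper_width': 0.0407, 'joint_pos': [0.501, 0.4582, -0.6658, 1.9126, 0.3586, 0.8921, -0.8287]}
```

View pics/w5.png

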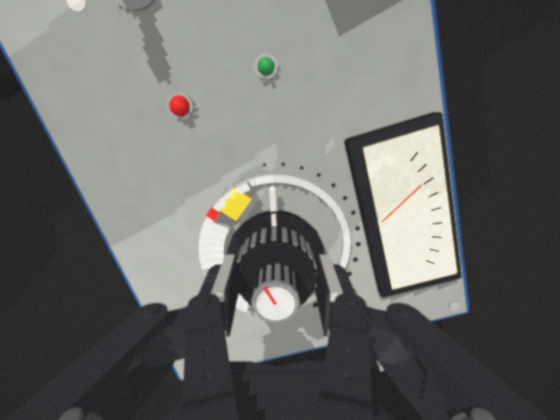

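Gripped at 40.7 mm with about 5 N of sideways force. I'll relax that and then press in small steps.

carry_out(targets="0.2 -0.001 0.0004 0 0 0 0;0.2 0 0 0 0 0 0")

```text
clock: 7.75
tcp_pos: [0.5262, -0.0385, 0.1229]
tool_rot: [0.0, 0.856, 0.517, 0.0]
wrist_force: [-1.7, 0.9, 5.0]
gripper_width: 0.0407
```

carry_out(targets="0.2 0 0 -0.001 0 0 0;0.2 0 0 -0.001 0 0 0;0.2 0 0 0 0 0 0")

```text
clock: 8.05
tcp_pos: [0.5262, -0.0385, 0.1208]
tool_rot: [0.0, 0.856, 0.517, 0.0]
wrist_force: [-3.3, 0.3, 7.2]
gripper_width: 0.0408
```

carry_out(targets="0.2 0 0 -0.001 0 0 0;0.2 0 0 0 0 0 0")

```text
clock: 8.25
tcp_pos: [0.5262, -0.0384, 0.1199]
tool_rot: [0.0, 0.856, 0.517, 0.0]
wrist_force: [-2.3, 0.1, 8.4]
gripper_width: 0.0408
```

carry_out(targets="0.2 0 0 -0.001 0 0 0;0.2 0 0 -0.001 0 0 0;0.2 0 0 0 0 0 0;0.2 0 0 0 0 0 0")

```text
clock: 8.65
tcp_pos: [0.5262, -0.0384, 0.1182]
tool_rot: [0.0, 0.856, 0.517, 0.0]
wrist_force: [-3.0, -1.0, 10.4]
gripper_width: 0.0409
```

carry_out(targets="0.2 0 0 -0.0004 0 0 0;0.2 0 0 0 0 0 0")

```text
clock: 8.85
tcp_pos: [0.5263, -0.0384, 0.1179]
tool_rot: [0.0, 0.856, 0.517, 0.0]
wrist_force: [-2.8, 0.0, 10.8]
gripper_width: 0.0408
```

```bash
python3 - <<'E'
from h import *
st();snap("wrist","pics/w6.png");zoom("pics/w6.png","pics/w6z.png",170,150,370,330,4)
E
```

```text
{'clock': 8.85, 'tcp_pos': [0.5263, -0.0384, 0.1179], 'tool_rot': [0.0005, 0.8562, 0.5166, 0.0003], 'wrist_force': [-2.7813, 0.0325, 10.8314], 'moment': [0.0383, 0.6903, 0.0194], 'gripper_width': 0.0408, 'joint_pos': [0.4975, 0.4634, -0.6622, 1.9184, 0.3652, 0.8805, -0.835]}
```

View pics/w6z.png

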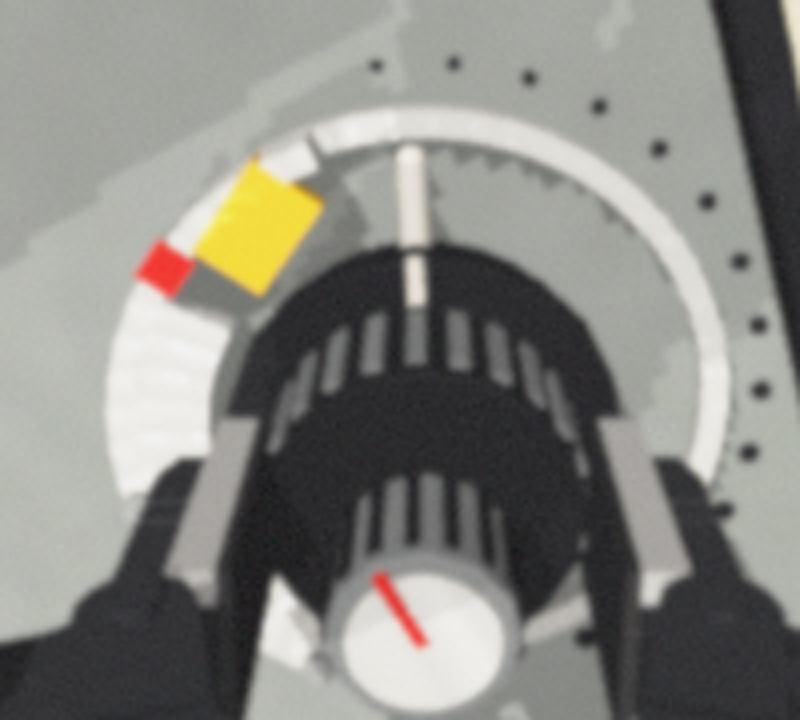

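carry_out(targets="0.2 0 0 -0.0004 0 0 0;0.2 0 0 0 0 0 0.03;0.2 0 0 0 0 0 0.03;0.2 0 0 0 0 0 0.03;0.2 0 0 0 0 0 0")

```text
clock: 9.4
tcp_pos: [0.5263, -0.0384, 0.1175]
tool_rot: [0.001, 0.832, 0.555, 0.0]
wrist_force: [-4.1, 0.3, 11.2]
gripper_width: 0.0407
```

```bash
python3 - <<'E'
from h import *
st();snap("wrist","pics/w7.png");zoom("pics/w7.png","pics/w7z.png",170,150,370,330,4)
E
```

```text
{'clock': 9.4, 'tcp_pos': [0.5263, -0.0384, 0.1175], 'tool_rot': [0.0005, 0.8318, 0.555, 0.0004], 'wrist_force': [-4.0866, 0.3137, 11.1583], 'moment': [0.0733, 0.7517, 0.0623], 'gripper_width': 0.0407, 'joint_pos': [0.5129, 0.4695, -0.6833, 1.9177, 0.3791, 0.8842, -0.7562]}
```

View pics/w7z.png

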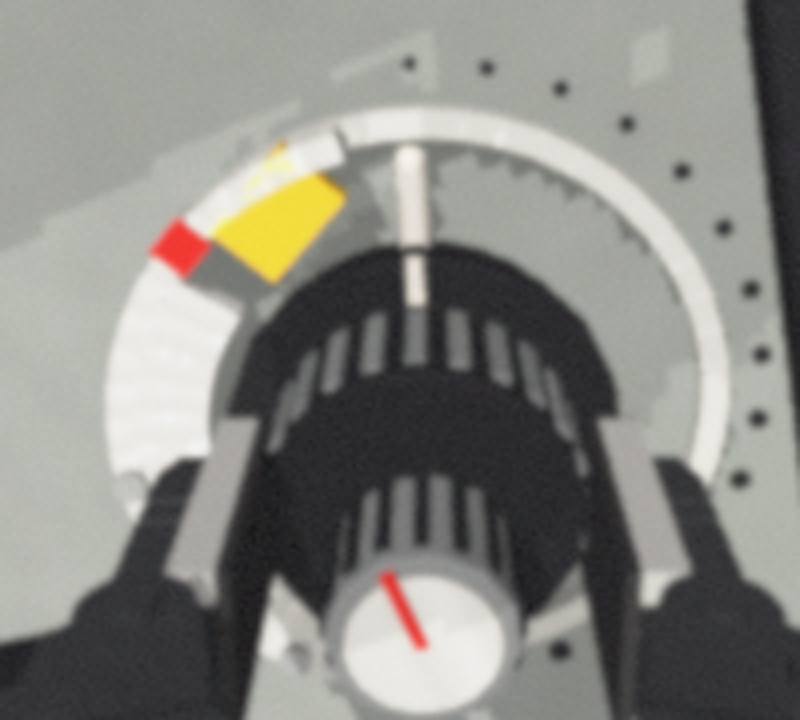

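The ring turns with the gripper and the fine knob stays put; Mz is about 0.06 N m. Continuing.

carry_out(targets="0.2 0 0 0 0 0 0.05;0.2 0 0 0 0 0 0.05;0.2 0 0 0 0 0 0.05;0.2 0 0 0 0 0 0.05;0.2 0 0 0 0 0 0")

```text
clock: 9.95
tcp_pos: [0.5263, -0.0384, 0.1175]
tool_rot: [0.001, 0.772, 0.636, 0.0]
wrist_force: [-4.0, 0.4, 12.3]
gripper_width: 0.0408
```

carry_out(targets="0.2 0 0 0 0 0 0.05;0.2 0 0 0 0 0 0.05;0.2 0 0 0 0 0 0.05;0.2 0 0 0 0 0 0.05;0.2 0 0 0 0 0 0")

```text
clock: 10.45
tcp_pos: [0.5264, -0.0383, 0.1175]
tool_rot: [0.001, 0.705, 0.709, 0.0]
wrist_force: [-3.8, 0.4, 10.5]
gripper_width: 0.0411
```

```bash
python3 - <<'E'
from h import *
s=st();print(np.degrees(2*np.arctan2(s["tool_rot"][2],s["tool_rot"][1])));snap("wrist","pics/w8.png");zoom("pics/w8.png","pics/w8z.png",170,150,370,330,4)
E
```

```text
{'clock': 10.45, 'tcp_pos': [0.5264, -0.0383, 0.1175], 'tool_rot': [0.0006, 0.7048, 0.7094, 0.0004], 'wrist_force': [-3.765, 0.4112, 10.5339], 'moment': [0.0765, 0.6559, 0.0307], 'gripper_width': 0.0411, 'joint_pos': [0.5803, 0.4977, -0.778, 1.9135, 0.4401, 0.9064, -0.4088]}
90.3783797524179
```

View pics/w8z.png

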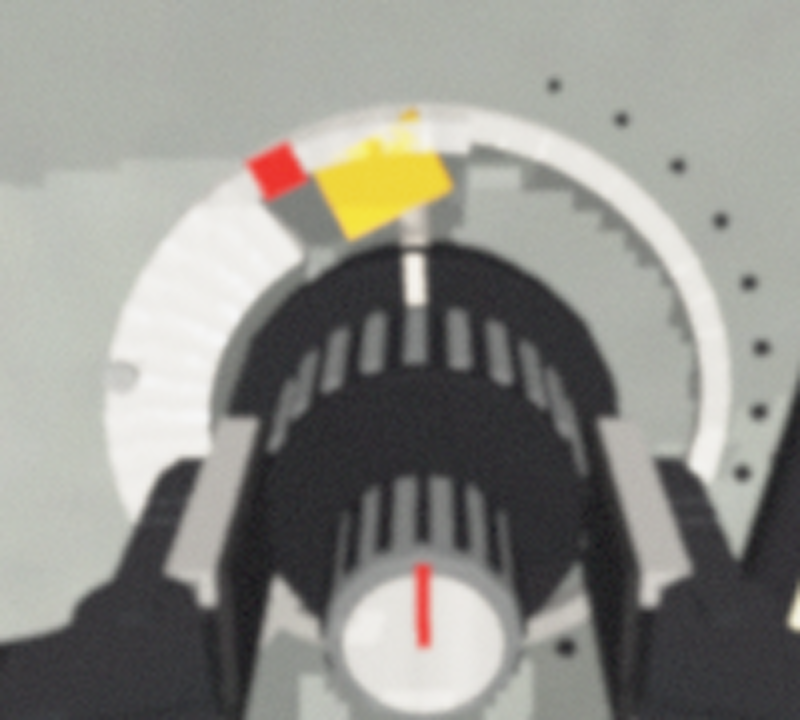

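The pointer is now under the bridge. I'll continue nearly to the gate and then ease the press so the pin can spring up.

carry_out(targets="0.2 0 0 0 0 0 0.05;0.2 0 0 0 0 0 0.05;0.2 0 0 0 0 0 0.05;0.2 0 0 0 0 0 0.05;0.2 0 0 0 0 0 0.05")

```text
clock: 11.0
tcp_pos: [0.5265, -0.0383, 0.1176]
tool_rot: [0.001, 0.611, 0.792, 0.0]
wrist_force: [-3.0, 0.4, 10.8]
gripper_width: 0.0408
```

carry_out(targets="0.2 0 0 0 0 0 0.03;0.2 0 0 0 0 0 0;0.2 0 0 0 0 0 0")

```text
clock: 11.3
tcp_pos: [0.5265, -0.0383, 0.1176]
tool_rot: [0.001, 0.599, 0.8, 0.0]
wrist_force: [-3.2, -0.4, 9.9]
gripper_width: 0.0406
```

```bash
python3 - <<'E'
from h import *
s=st();print(np.degrees(2*np.arctan2(s["tool_rot"][2],s["tool_rot"][1])));snap("wrist","pics/w9.png");zoom("pics/w9.png","pics/w9z.png",170,150,370,330,4)
E
```

```text
{'clock': 11.3, 'tcp_pos': [0.5265, -0.0383, 0.1176], 'tool_rot': [0.0007, 0.5995, 0.8004, 0.0004], 'wrist_force': [-3.1978, -0.4114, 9.8605], 'moment': [0.1995, 0.5381, 0.0593], 'gripper_width': 0.0406, 'joint_pos': [0.6254, 0.5205, -0.8439, 1.9108, 0.4846, 0.9247, -0.1688]}
106.33445179824443
```

View pics/w9z.png

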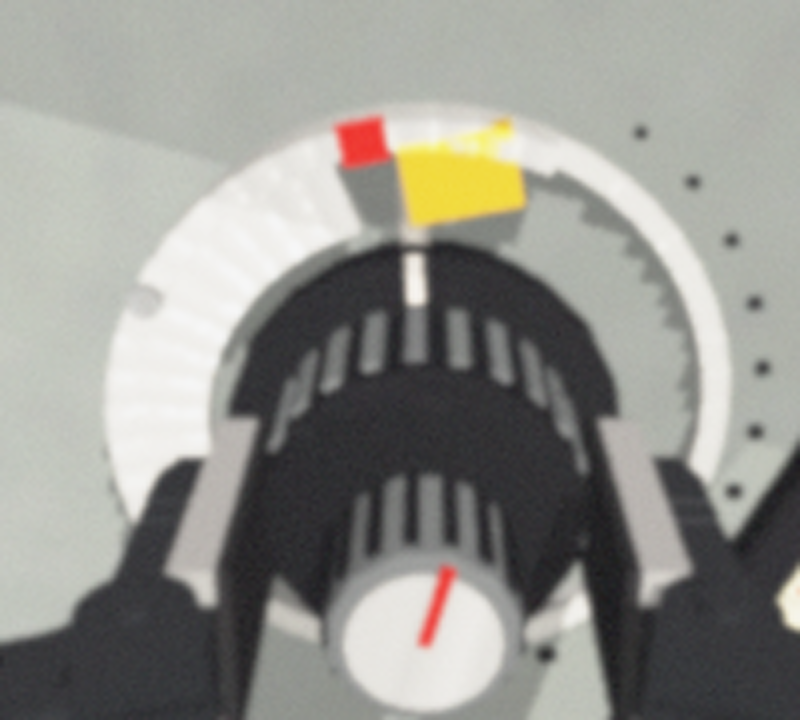

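carry_out(targets="0.2 0 0 0 0 0 0.04;0.2 0 0 0 0 0 0.03;0.2 0 0 0.0005 0 0 0;0.2 0 0 0.0005 0 0 0;0.2 0 0 0 0 0 0")

```text
clock: 11.85
tcp_pos: [0.5265, -0.0382, 0.1185]
tool_rot: [0.001, 0.571, 0.821, 0.0]
wrist_force: [-2.7, 0.3, 10.7]
gripper_width: 0.0409
```

carry_out(targets="0.2 0 0 0.0005 0 0 0;0.2 0 0 0 0 0 0")

```text
clock: 12.05
tcp_pos: [0.5266, -0.0382, 0.119]
tool_rot: [0.001, 0.571, 0.821, 0.0]
wrist_force: [-3.4, 0.7, 10.3]
gripper_width: 0.0407
```

carry_out(targets="0.2 0 0 0 0 0 0.02;0.2 0 0 0 0 0 0.02;0.2 0 0 0 0 0 0")

```text
clock: 12.35
tcp_pos: [0.5265, -0.0382, 0.1189]
tool_rot: [0.001, 0.554, 0.832, 0.0]
wrist_force: [-2.1, -0.4, 9.3]
gripper_width: 0.0406
```

```bash
python3 - <<'E'
from h import *
s=st();print(np.degrees(2*np.arctan2(s["tool_rot"][2],s["tool_rot"][1])));snap("wrist","pics/w10.png");zoom("pics/w10.png","pics/w10z.png",170,150,370,330,4)
E
```

```text
{'clock': 12.35, 'tcp_pos': [0.5265, -0.0382, 0.1189], 'tool_rot': [0.0006, 0.5544, 0.8323, 0.0005], 'wrist_force': [-2.1121, -0.3876, 9.3455], 'moment': [0.1448, 0.4171, -0.0277], 'gripper_width': 0.0406, 'joint_pos': [0.6441, 0.5286, -0.8714, 1.9087, 0.5004, 0.9352, -0.0721]}
112.66601435768989
```

View pics/w10z.png

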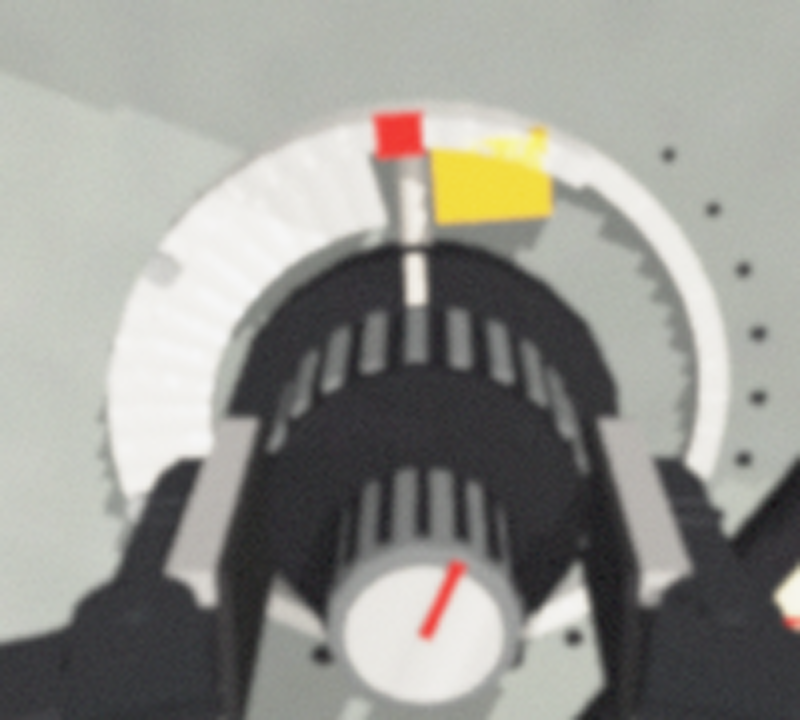

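The pointer (column 413) now lies between the lip edge (about 382) and the bridge (432). I'll nudge slightly and let it rise slowly.

carry_out(targets="0.2 0 0 0 0 0 0.02;0.2 0 0 0 0 0 0;0.2 0 0 0.001 0 0 0;0.2 0 0 0.001 0 0 0;0.2 0 0 0 0 0 0")

```text
clock: 12.9
tcp_pos: [0.5265, -0.0382, 0.1209]
tool_rot: [0.001, 0.546, 0.838, 0.0]
wrist_force: [-1.7, 0.6, 6.9]
gripper_width: 0.0406
```

```bash
python3 - <<'E'
from h import *
s=st();print(np.degrees(2*np.arctan2(s["tool_rot"][2],s["tool_rot"][1])))
E
```

```text
{'clock': 12.9, 'tcp_pos': [0.5265, -0.0382, 0.1209], 'tool_rot': [0.0006, 0.5463, 0.8376, 0.0005], 'wrist_force': [-1.6784, 0.577, 6.8909], 'moment': [0.2345, 0.2353, -0.016], 'gripper_width': 0.0406, 'joint_pos': [0.6488, 0.5279, -0.8779, 1.9069, 0.5008, 0.9399, -0.053]}
113.77932887195942
```

carry_out(targets="0.2 0 0 0.001 0 0 0;0.2 0 0 0.0005 0 0 0;0.2 0 0 0 0 0 0;0.2 0 0 0 0 0 0")

```text
clock: 13.3
tcp_pos: [0.5265, -0.0382, 0.1221]
tool_rot: [0.001, 0.546, 0.838, 0.001]
wrist_force: [-1.6, 2.1, 6.3]
gripper_width: 0.0411
```

```bash
python3 - <<'E'
from h import *
s=st();print(np.degrees(2*np.arctan2(s["tool_rot"][2],s["tool_rot"][1])));snap("wrist","pics/w11.png");zoom("pics/w11.png","pics/w11z.png",170,150,370,330,4)
E
```

```text
{'clock': 13.3, 'tcp_pos': [0.5265, -0.0382, 0.1221], 'tool_rot': [0.0006, 0.5463, 0.8376, 0.0005], 'wrist_force': [-1.6088, 2.1157, 6.2511], 'moment': [0.2309, 0.0739, 0.0164], 'gripper_width': 0.0411, 'joint_pos': [0.6501, 0.5263, -0.8792, 1.9057, 0.4988, 0.9422, -0.0513]}
113.77628339401059
```

View pics/w11z.png

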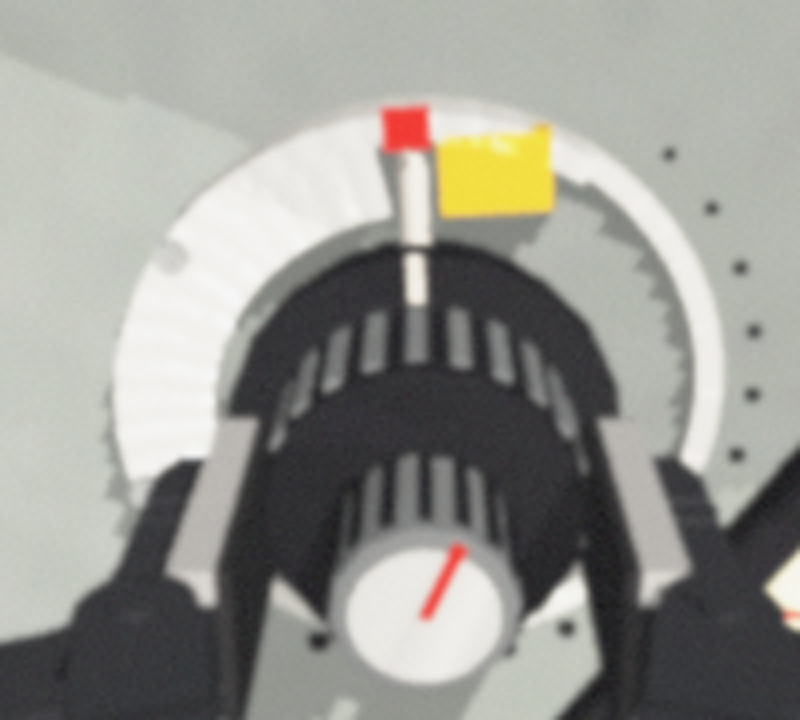

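The pin has risen into the gate. I'll let it up the rest of the way and open.

carry_out(targets="0.2 0 0 0.0008 0 0 0;0.2 0 0 0 0 0 0;0 0 0 0 0 0 0;-0.2 0 0 0 0 0 0;-0.5 0 0 0 0 0 0")

```text
clock: 13.85
tcp_pos: [0.5258, -0.0387, 0.1221]
tool_rot: [-0.0, 0.546, 0.838, -0.0]
wrist_force: [0.2, 0.8, 0.3]
gripper_width: 0.0637
```

carry_out(targets="-0.5 0 0 0 0 0 0;-0.5 0 0 0.02 0 0 0;-0.5 0 0 0.03 0 0 0;-0.5 0 0 0.03 0 0 0;-0.5 0 0 0.03 0 0 0")

```text
clock: 14.35
tcp_pos: [0.5257, -0.0385, 0.2333]
tool_rot: [-0.0, 0.546, 0.838, 0.0]
wrist_force: [0.0, -0.3, -0.8]
gripper_width: 0.064
```

```bash
python3 - <<'E'
from h import *
s=st();np.save("c12.npy",eyes.get_calibration("wrist")["pose"]);snap("wrist","pics/w12.png");zoom("pics/w12.png","pics/w12z.png",220,140,340,250,6)
E
```

```text
{'clock': 14.35, 'tcp_pos': [0.5257, -0.0385, 0.2333], 'tool_rot': [-0.0002, 0.5462, 0.8377, 0.0], 'wrist_force': [0.0275, -0.2713, -0.7756], 'moment': [-0.0611, -0.0567, 0.0188], 'gripper_width': 0.064, 'joint_pos': [0.736, 0.3992, -0.9684, 1.7846, 0.3586, 1.1478, 0.0688]}
```

View pics/w12.png

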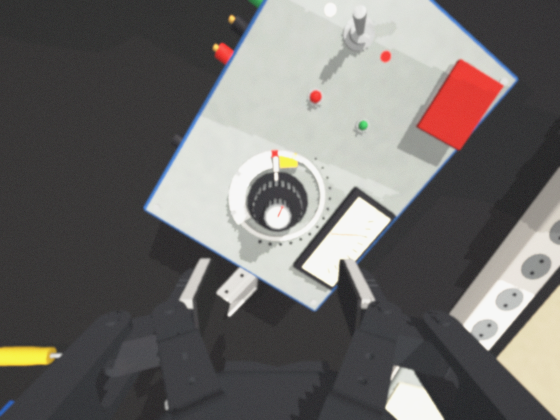

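View pics/w12z.png

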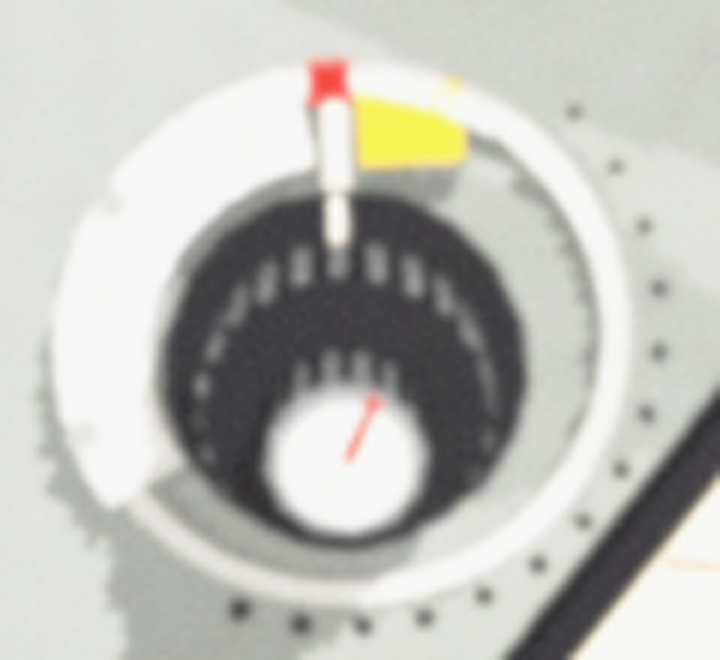

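The pointer (column 335) sits in the gate at the red mark. I'll move away for a clear check.

carry_out(targets="-0.5 -0.01 -0.04 0.02 0 0 0;-0.5 -0.01 -0.045 0.01 0 0 0;-0.5 -0.01 -0.045 0 0 0 0;-0.5 -0.01 -0.045 0 0 0 0;-0.5 -0.01 -0.045 0 0 0 0")

```text
clock: 14.9
tcp_pos: [0.4751, -0.2604, 0.2624]
tool_rot: [0.0, 0.546, 0.838, -0.0]
wrist_force: [1.1, -0.1, 0.4]
gripper_width: 0.064
```

carry_out(targets="-0.5 -0.01 -0.04 0 0 0 0;-0.5 -0.01 -0.04 0 0 0 0;-0.5 0 0 0 0 0 0;-0.5 0 0 0 0 0 0")

```text
clock: 15.3
tcp_pos: [0.4553, -0.3393, 0.2617]
tool_rot: [-0.0, 0.547, 0.837, 0.0]
wrist_force: [0.0, 0.2, -0.1]
gripper_width: 0.0642
```

```bash
python3 - <<'E'
from h import *
c={"K":eyes.get_calibration("wrist")["K"],"pose":np.load("c12.npy")}
Z=lambda x,y:(220+(x+.5)/6-.5,140+(y+.5)/6-.5)
def d(q,r,z):
    p=ray("wrist",*Z(*q),z,c)[:2]-ray("wrist",*Z(*r),z,c)[:2];return np.hypot(*p).round(4),np.degrees(np.arctan2(p[1],p[0])).round(1)
print("fine after",d((375,400),(347,461),.154))
c={"K":c["K"],"pose":np.load("c3.npy")};print("fine before",d((333,398),(366,450),.154))
c={"K":c["K"],"pose":np.load("c12.npy")};print("tip",ray("wrist",360,14,.132,c).round(4))
st();snap("top","pics/t13.png");zoom("pics/t13.png","pics/t13z.png",205,140,350,260,5);snap("side","pics/s13.png");zoom("pics/s13.png","pics/s13z.png",190,170,330,290,5)
E
```

```text
fine after (np.float64(0.0093), np.float64(90.5))
fine before (np.float64(0.0087), np.float64(93.1))
tip [0.5208 0.1179 0.132 ]
{'clock': 15.3, 'tcp_pos': [0.4553, -0.3393, 0.2617], 'tool_rot': [-0.0004, 0.5473, 0.8369, 0.0004], 'wrist_force': [0.0019, 0.1706, -0.0985], 'moment': [0.0541, -0.0397, -0.0447], 'gripper_width': 0.0642, 'joint_pos': [1.2217, 0.4282, -0.8986, 1.6549, 0.351, 1.2307, 0.6605]}
```

View pics/t13z.png

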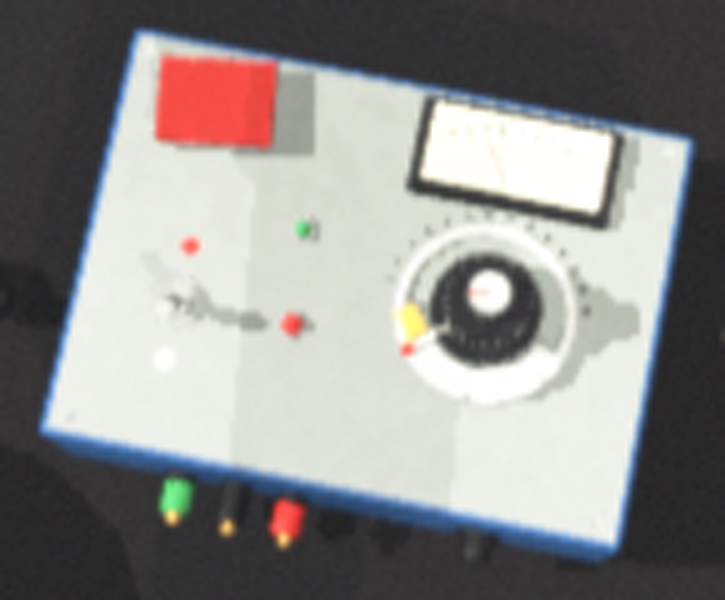

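View pics/s13z.png

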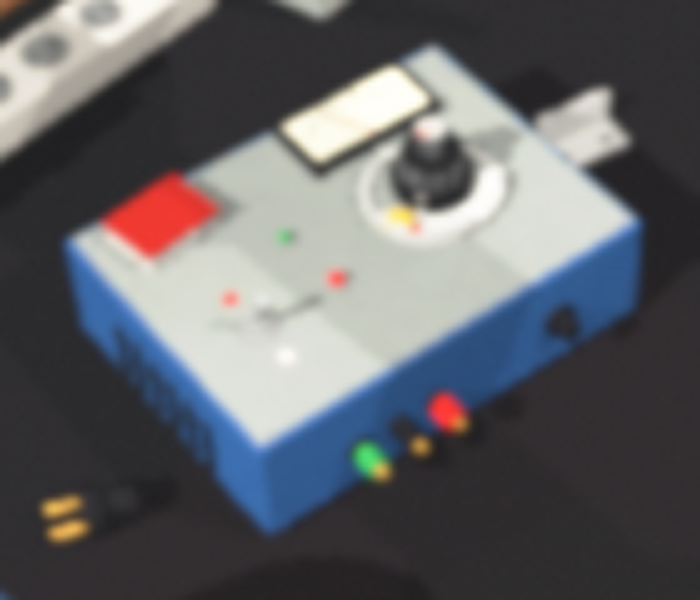

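```bash
python3 -c "
from station import workorder
print(workorder.hand_in())"
```

```text
the job is handed in; nothing more can be done
None
```

The transformer is safe: the output toggle is off and the coarse ring has sprung up in the lock gate at the red mark. The job was handed in at about 15.4 s.

- **Toggle:** I pushed it over first, until the force rose to about 12 N with no further travel. The last pictures show the bat leaning to the white dot. Its tip measured about 21 mm of travel against about 22 mm expected, which is within camera error.
- **Ring:** I gripped the barrel, pressed it about 5 mm down (about 11 N) and turned it roughly 52° anticlockwise, with the pointer passing under the yellow bridge. I then eased it up in the gate; the ring rose with the gripper and the press fell to about 6 N.
- **Ring after release:** The pointer sits in the gate at the red mark. The ratio of skirt width to gate-ring width is the same as before (0.629 against 0.626), so the ring is fully up as far as the cameras show.
- **Fine knob:** Its red line measured 93° before and 90.5° after, and the top view looks the same. I take the 2.5° difference as picture-reading error, since nothing touched the knob.
- **Surroundings:** The case, tin, bracket and plug look unmoved in the top and side pictures. I did not compare the board, speaker, spool and screwdriver before and after, but the arm worked well away from them. The gripper is open and clear of everything.

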